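# Slide a tray of glass slides out over the edge of a slide warmer

### The job

The thin blue tray of glass slides lies flat on the slide warmer's metal top, where a gloved hand cannot get under it. With the fingertips push it flat across the top and out over the control-panel edge until just the white frosted slide ends (25 mm of tray) hang past that edge, with the tray square to the edge, and leave it lying there. Do not lift or tip the tray or let it drop, and do not disturb the jar and bottle on the warmer or the tube rack and slide box beside it.

Things in the scene. Friction and masses are not known exactly. Their poses are not given: they have to be found in the camera images.
- warmer: Slide warmer fixed to the bench: white box with a bare, flat, rimless aluminium top, 240 mm along its x, 460 mm along its y, 72 mm high. Origin at the centre of its underside, z up. Its +x long side, facing away from the robot, carries the grey control panel (display, buttons, dial): this is the edge to push over. Place and yaw (within 0.3 rad) vary.
- warmer_edge (a point): Middle of the top edge on the control-panel side, 120 mm from the warmer's origin along its x and 72 mm up. Axes as the warmer's: x points straight out over the edge, y runs along it.
- tray: Loose slide tray: solid dark blue metal plate 86 mm along its x, 128 mm along its y, 8 mm thick, 100 to 200 g, holding four glass slides. Origin at the centre of its underside, z up. Its +x long side leads: 5 mm blue rim, then the 20 mm white frosted slide ends. Starts on the top up to 0.35 rad from square, short of the edge; slides with ordinary friction and stops when the push stops.
- tray_mark (a point): On the tray's top face, middle of the inner border of the white frosted ends: 18 mm from the tray's origin along its x (25 mm in from the leading side), 8 mm up. Lies over warmer_edge's line when the overhang is right.
- jar: Bystander: closed glass staining jar with white lid, 62 mm across, 100 mm high, loose, standing near one end of the warmer's top (left or right varies). Origin at the centre of its underside.
- bottle: Bystander: small amber dropper bottle with black cap, 36 mm across, 85 mm high, loose, standing near the other end of the warmer's top. Origin at the centre of its underside.
- rack: Bystander: orange microtube rack, 75 x 125 mm, 44 mm high with the caps, loose on the bench beside one end of the warmer. Origin at the centre of its underside.
- slide_box: Bystander: closed blue and white slide box, 100 x 86 mm, 34 mm high, loose on the bench beside the other end of the warmer. Origin at the centre of its underside.
Not all that is in view belongs to the job. There is more than one size of the tray; the job needs the middle-sized.

How it is judged:
On the way, in this order (a step that is already met when the one before it is completed fails the run):
1. the fingers push on the tray (contact force between the fingers and tray above 0.1 N), for 0.05 s.
2. the tray's leading side slides out past the control-panel edge, the tray lying flat (x of tray_mark in the frame of warmer_edge above -0.022 m and z of tray in the frame of warmer_edge above -0.004 m and angle between tray's own z axis and vertical below 0.05 rad), for 0.1 s.
At the end, for the whole second after the job is handed in: The tray lies flat and at rest on the warmer's top with 25 mm (within 6 mm) of its leading, white-ended side past the control-panel edge, square to the edge within 0.10 rad (about 6 degrees), its whole width supported; jar, bottle, rack and slide box are within 15 mm of where they stood (x of tray_mark in the frame of warmer_edge between -0.006 and 0.006 m and angle between the x axis of tray and the x axis of warmer, either way round below 0.1 rad and y of tray in the frame of warmer between -0.16 and 0.16 m and z of tray in the frame of warmer_edge between -0.004 and 0.004 m and angle between tray's own z axis and vertical below 0.04 rad and linear speed of tray below 0.01 m/s and distance of each of jar, bottle, rack, slide_box from where it was at the start of the episode below 0.015 m); the robot touches nothing.
It fails at once if the tray is lifted off the warmer's top (more than 5 mm) or carried (z of tray in the frame of warmer_edge above 0.005 m).
It fails at once if the tray is tipped (more than 0.15 rad) (angle between tray's own z axis and vertical above 0.15 rad).
It fails at once if the tray drops off the warmer (z of tray in the frame of warmer_edge below -0.015 m).
It fails at once if a bystander is shoved more than 15 mm or knocked over (distance of any of jar, bottle, rack, slide_box from where it was at the start of the episode above 0.015 m or angle between any of jar, bottle, rack, slide_box's own z axis and vertical above 0.3 rad).
It also fails if it takes over 42 s, if anything falls off the work surface, if the arm or the gripper's body presses on something with over 40 N, if the wrist force passes 120 N, or if a joint passes its speed limit or range.

### The arm

A 7-joint arm with a two-finger parallel gripper is mounted at the origin on the work surface. World frame = base frame: x ahead of the robot, y to its left, z up, the work surface at z = 0. Lengths are in m, angles in rad, forces in N, time in s.
With the tool pointing down it reaches from about 0.4 to 0.9 m from the base axis. Payload 5.6 kg.
Tool frame: the origin (TCP) lies midway between the tips of the shut fingers; the grasp point (between the pads) lies 19 mm behind it; z points along the fingers, y is the line along which they close (so a half turn about z gives the same grasp; the last joint's range is limited). The gripper opens to 92 mm and grips with 3 to 60 N. Pads are 20 mm wide; open, the fingers measure 128 mm over their backs; the gripper's body (75 mm by 189 mm) begins 69 mm behind the grasp point.
Start: joints at [-1.153, 0.468, -0.012, 1.603, 0.006, 1.071, -0.056], TCP at [0.289, 0.582, 0.215] pointing down, gripper open.
Joint ranges: [-2.53, 2.53], [-0.31, 2.02], [-1.57, 1.55], [0.28, 2.44], [-1.29, 4.43], [0.15, 1.84], [-2.92, 2.92]. Speed limits (rad/s): [2.57, 2.57, 3.14, 3.14, 3.14, 3.14, 3.14].

### API

Orientations are given as a rotation vector (axis times angle).
In Python, from bench import robot, set_gripper, solve_ik, camera, order gives the robot as it stands. Calls block until the motion is done:
- robot.goto(position, orientation): joint-space move of the TCP to a pose.
- robot.move_straight(position, rot=None, velocity=0.15, contact_N=None): straight line of the TCP; rot=None keeps the orientation; velocity is the mean speed in m/s. With contact_N (N) it stops when the force on the tool has changed by that much, and returns True; else False.
- robot.move_j(angles): joint-space move.
- set_gripper(opening, f_grip=None): finger opening in m; f_grip is the grip in N (None keeps the last); returns when the fingers have stopped.
- robot.dwell(seconds).
- solve_ik(position, orientation): joint angles nearest the present ones, or None.
- robot.get_state(): the state.
- camera(name): name is "scene" or "top"; returns a dict with "frame" (480x640x3 uint8, blue, green, red), "mtx" (3x3 intrinsics, pixels), "k1" (the pictures are not rectified: a ray, as slopes to the right and down, at radius r is drawn at 1 + k1 r^2 times it, then the intrinsics apply), "origin" and "orientation" of the camera in the world. Camera axes: x right, y down, z forward; pixel columns grow to the right and rows downward; lengths in m; the calibration is good to about 2 mm. A picture is of the moment at which its call begins. There is no depth.
A pose or a line that the arm cannot do raises robot.Unreachable and nothing moves.
- order.job_done(): hands the job in; it is judged then, once.
The state is a dict: "clock": time; "joint_positions": joint angles; "qd": joint speeds; "tau": joint torques, N m; "eef_pos": TCP position; "ee_rot": TCP orientation; "force": force on the tool from outside, world axes, zero at the start; "wrist_torque": the same for the moment, N m; "finger_gap": finger opening in m; "grasp_force": force on a finger pad.
Only numpy, scipy, OpenCV 4.12 (cv2) and the standard library are available. Lean on these libraries where they do the work, as an engineer would, in place of code of your own. Each camera call takes 0.05 s, during which the arm holds its last target. There are 200 camera calls.

## Working session

There is one attempt and no reset: what is moved stays moved. The work goes in short steps, each a Python script; the robot and the scene stay as the last script left them, time stands still between calls to the robot, and variables do not carry over. Pictures are saved under pics/ and viewed, at most 10 in all, crops included, and the job is handed in when it is done.

```bash
mkdir -p pics; cat > h.py <<'E'
import numpy as np, cv2
from scipy.spatial.transform import Rotation as R
from bench import robot,set_gripper,solve_ik,camera,order
def pix2w(c,px,z):
    px=np.array(px,float).reshape(-1,1,2)
    d=np.array([c["k1"],0,0,0,0],float)
    u=cv2.undistortPoints(px,np.array(c["mtx"],float),d)[:,0]
    o=np.array(c["orientation"],float); Rm=o if o.shape==(3,3) else R.from_rotvec(o).as_matrix()
    r=np.c_[u,np.ones(len(u))]@Rm.T; p=np.array(c["origin"])
    return p+r*((z-p[2])/r[:,2])[:,None]
E
python3 - <<'E'
from h import *
import pickle
for n in("top","scene"):
    c=camera(n); cv2.imwrite(f"pics/{n}0.png",c["frame"]); pickle.dump(c,open(n+"0.pkl","wb"))
    print({k:v for k,v in c.items() if k!="frame"})
print(robot.get_state()["clock"], robot.get_state()["ee_rot"])
E
```

```text
{'mtx': array([[438.79395226,   0.        , 320.19789072],
       [  0.        , 438.79395226, 240.40654557],
       [  0.        ,   0.        ,   1.        ]]), 'k1': -0.038174461095923026, 'origin': array([0.39466205, 0.02973168, 0.93915987]), 'orientation': array([-2.13873936,  2.18232721, -0.14745048])}
{'mtx': array([[472.15670442,   0.        , 317.78261668],
       [  0.        , 472.15670442, 239.33074752],
       [  0.        ,   0.        ,   1.        ]]), 'k1': -0.07075340316547456, 'origin': array([ 0.94370218, -0.52602928,  0.96996362]), 'orientation': array([-2.33837364, -0.85360781,  0.27583683])}
0.1 [-7.17512950e-01 -3.05834876e+00  2.53514902e-03]
```

View pics/top0.png

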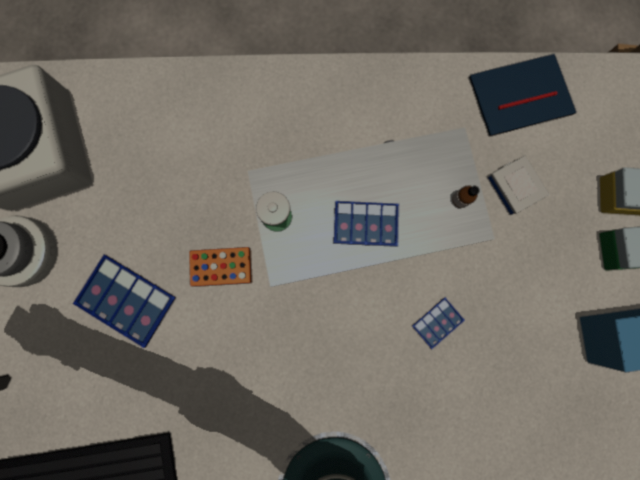

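View pics/scene0.png

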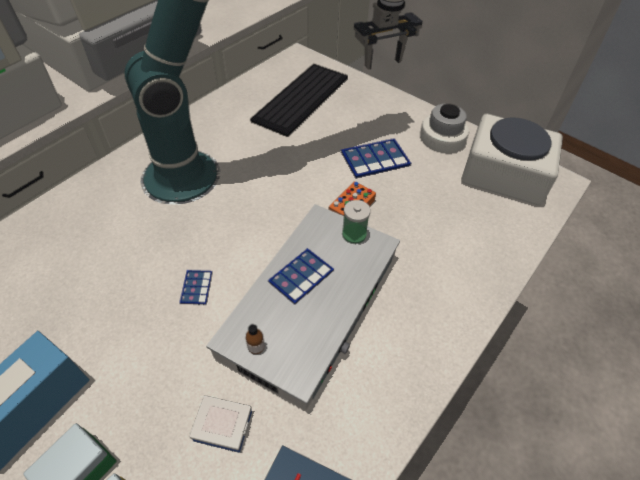

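The top view has +x up and +y left. The warmer's corners are near (247,170), (467,128), (492,239) and (269,286). The middle-sized tray, near (335,201)–(397,246), is on the warmer with its white ends towards the panel. I'll enlarge this area.

```bash
python3 - <<'E'
from h import *
im=cv2.imread("pics/top0.png")[115:295,240:500]
cv2.imwrite("pics/crop0.png",cv2.resize(im,None,fx=3,fy=3,interpolation=cv2.INTER_CUBIC))
E
```

```text
(no output)
```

View pics/crop0.png

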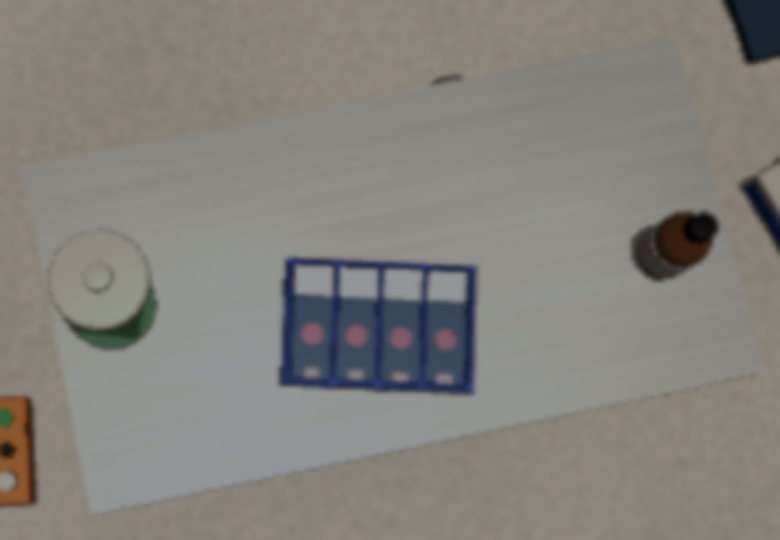

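The crop shows the warmer's corners at (22,168), (680,38), (760,373) and (92,514), and the tray's at (290,259), (475,266), (472,393) and (281,384). The route between jar and bottle is clear.

```bash
cat >> h.py <<'E'
def crop2px(a,off,s=3): return (np.array(a,float)+.5)/s-.5+np.array(off)
def rectfit(P,lx,ly): # P: front-left(+x,+y), front-right, back-right, back-left
    P=P[:,:2]; c=P.mean(0); M=np.array([[lx,ly],[lx,-ly],[-lx,-ly],[-lx,ly]])/2
    D=P-c; th=np.arctan2((M[:,0]*D[:,1]-M[:,1]*D[:,0]).sum(),(M*D).sum())
    s=[np.linalg.norm(P[i]-P[(i+1)%4]) for i in range(4)]
    return c,th,np.round(s,4)
E
python3 - <<'E'
from h import *
import pickle
c=pickle.load(open("top0.pkl","rb")); o=(240,115)
W=rectfit(pix2w(c,crop2px([(22,168),(680,38),(760,373),(92,514)],o),.072),.24,.46)
T=rectfit(pix2w(c,crop2px([(290,259),(475,266),(472,393),(281,384)],o),.080),.086,.128)
print(W,T)
w,a,_=W; Rw=np.array([[np.cos(a),-np.sin(a)],[np.sin(a),np.cos(a)]])
print("tray in warmer",(T[0]-w)@Rw, T[1]-a)
J=pix2w(c,crop2px([(97,278)],o),.1+.072)[0]; B=pix2w(c,crop2px([(701,227)],o),.157)[0]
print("jar",(J[:2]-w)@Rw,"bottle",(B[:2]-w)@Rw)
np.savez("w.npz",w=w,a=a)
s=robot.get_state();print(s["ee_rot"],s["clock"],s["finger_gap"])
E
```

```text
(array([ 0.57599368, -0.08265531]), np.float64(0.18431504309856653), array([0.4628, 0.2383, 0.4555, 0.2388])) (array([ 0.53680215, -0.07199153]), np.float64(-0.06801187743556637), array([0.1236, 0.0854, 0.126 , 0.0841]))
tray in warmer [-0.03657333  0.01766592] -0.2523269205341329
jar [0.01201019 0.18932119] bottle [-0.02774698 -0.17773947]
[-7.17512950e-01 -3.05834876e+00  2.53514902e-03] 0.1 0.09166157694020327
```

```bash
cat >> h.py <<'E'
def wf():
    d=np.load("w.npz"); a=float(d["a"]); return d["w"],np.array([[np.cos(a),-np.sin(a)],[np.sin(a),np.cos(a)]]),a
def wpos(x,y,z):
    w,Rw,_=wf(); return np.r_[w+Rw@[x,y],z]
def meas(off,pts):
    pass
E
python3 - <<'E'
from h import *
w,Rw,a=wf()
best=None
for s in(1,-1):
    y=s*np.array([-np.sin(a),np.cos(a),0]); z=np.array([0,0,-1.]); 
    rv=R.from_matrix(np.c_[np.cross(y,z),y,z]).as_rotvec()
    q=solve_ik(wpos(-.127,.023,.25),rv)
    if q is not None:
        d=np.abs(np.array(q)-robot.get_state()["joint_positions"]).max(); print(s,d)
        if best is None or d<best[0]: best=(d,rv)
rv=best[1]; np.save("rv.npy",rv)
set_gripper(.06)
robot.goto(wpos(-.127,.023,.25),rv)
print(robot.move_straight(wpos(-.127,.023,.085),velocity=.12))
print(robot.move_straight(wpos(-.127,.023,.0752),velocity=.02,contact_N=4))
st=robot.get_state();print(st["clock"],st["eef_pos"],st["force"],st["finger_gap"])
for n in("top","scene"): cv2.imwrite(f"pics/{n}1.png",camera(n)["frame"])
t=cv2.imread("pics/top1.png")[115:295,240:500]; s=cv2.imread("pics/scene1.png")[190:370,200:460]
cv2.imwrite("pics/c1.png",cv2.resize(np.vstack([t,s]),None,fx=1.65,fy=1.65,interpolation=cv2.INTER_CUBIC))
E
```

```text
1 1.984338673827878
-1 1.1170089016926756
False
False
5.3333 [ 0.44688422 -0.08342102  0.07512783] [ 0.37229886  0.23645842 -0.37460595] 0.060115624633848924
```

View pics/c1.png

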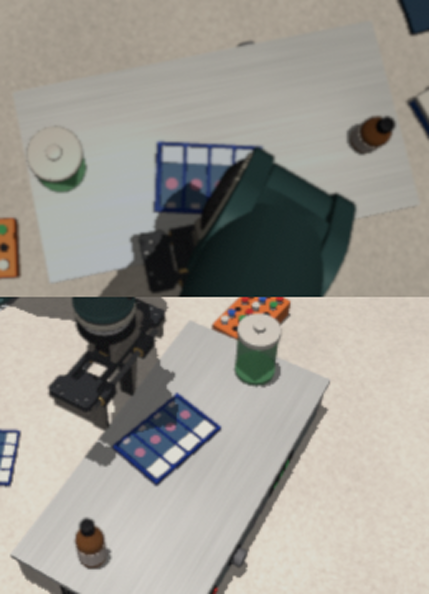

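The fingers are behind the tray with nothing touched, and the jar and bottle are well clear. Next I'll push most of the way.

```bash
python3 - <<'E'
from h import *
import pickle
robot.move_straight(wpos(.030,.023,.0752),velocity=.05)
st=robot.get_state();print(st["clock"],st["eef_pos"],st["force"])
for n in("top","scene"):
    c=camera(n); pickle.dump(c,open(n+"2.pkl","wb")); cv2.imwrite(f"pics/{n}2.png",c["frame"])
t=cv2.imread("pics/top2.png")[110:240,240:500]; s=cv2.imread("pics/scene2.png")[230:360,220:480]
cv2.imwrite("pics/c2.png",cv2.resize(np.hstack([t[:,70:],s[:,:190]]),None,fx=2,fy=2))
cv2.imwrite("pics/c2s.png",cv2.resize(cv2.imread("pics/scene2.png")[230:380,240:440],None,fx=4,fy=4,interpolation=cv2.INTER_CUBIC))
E
```

```text
8.725 [ 0.60124036 -0.05452494  0.07520953] [-0.39711457 -0.12985856 -0.53803436]
```

View pics/c2s.png

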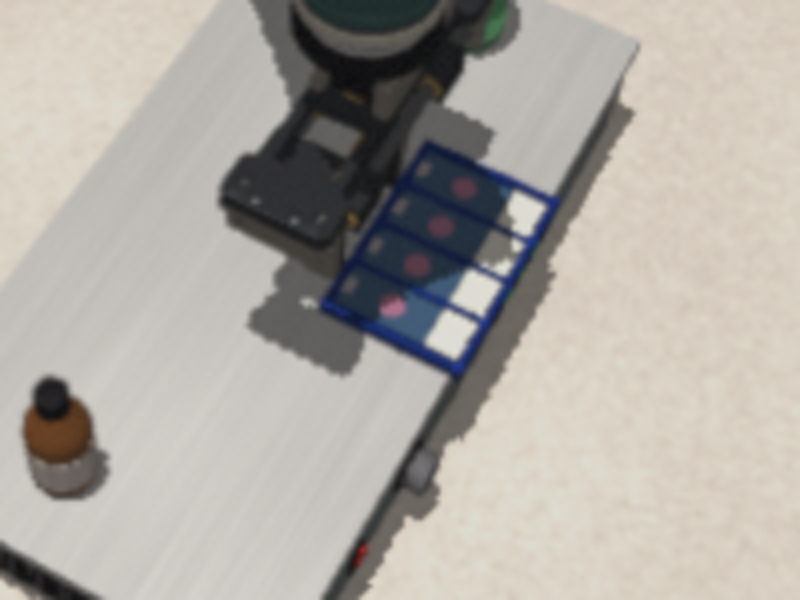

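The tray is square and overhanging slightly. Its corners in this crop are FL (557,204), FR (460,374), BR (323,305) and BL (428,145). The panel-edge line runs through (638,43) and (325,598).

```bash
python3 - <<'E'
from h import *
import pickle
w,Rw,a=wf(); c=pickle.load(open("scene2.pkl","rb")); o=(240,230)
T=rectfit(pix2w(c,crop2px([(557,204),(460,374),(323,305),(428,145)],o,4),.080),.086,.128)
print(T,(T[0]-w)@Rw,T[1]-a)
print((pix2w(c,crop2px([(638,43),(325,598)],o,4),.072)[:,:2]-w)@Rw)
E
```

```text
(array([ 0.65421013, -0.04127619]), np.float64(0.18081918564042804), array([0.124 , 0.0835, 0.1232, 0.0821])) [0.0844753  0.02634326] -0.0034958574581384905
[[ 0.11829266  0.22542613]
 [ 0.12241263 -0.17663345]]
```

The camera puts the tray at x=0.0845 and the geometry predicts 0.083. About 18 mm remain, so I'll push that, withdraw, and check from above.

```bash
python3 - <<'E'
from h import *
import pickle
robot.move_straight(wpos(.048,.023,.0752),velocity=.02)
robot.move_straight(wpos(.018,.023,.0752),velocity=.04)
robot.move_straight(wpos(.0,.023,.25),velocity=.12)
robot.goto([.42,.30,.32],np.load("rv.npy"))
st=robot.get_state();print(st["clock"])
for n in("top","scene"):
    c=camera(n); pickle.dump(c,open(n+"3.pkl","wb")); cv2.imwrite(f"pics/{n}3.png",c["frame"])
cv2.imwrite("pics/c3.png",cv2.resize(cv2.imread("pics/top3.png")[115:295,240:500],None,fx=3,fy=3,interpolation=cv2.INTER_CUBIC))
cv2.imwrite("pics/c3s.png",cv2.resize(cv2.imread("pics/scene3.png")[230:380,240:440],None,fx=4,fy=4,interpolation=cv2.INTER_CUBIC))
E
```

```text
13.8667
```

View pics/c3.png

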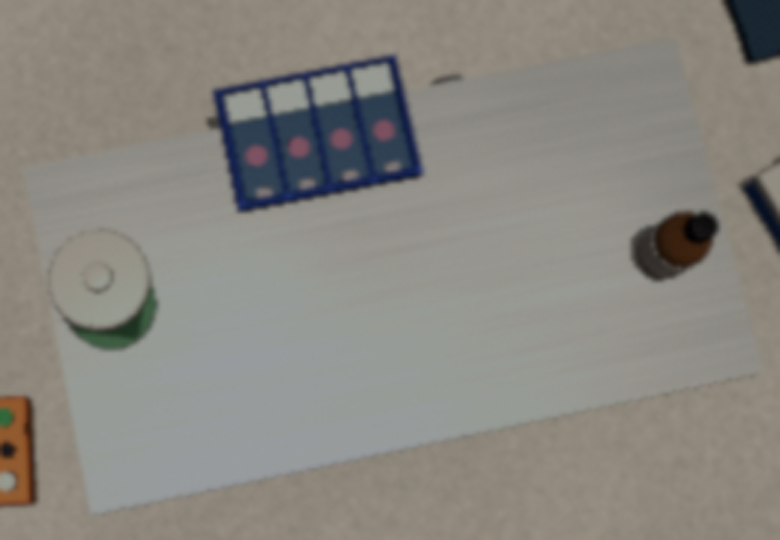

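View pics/c3s.png

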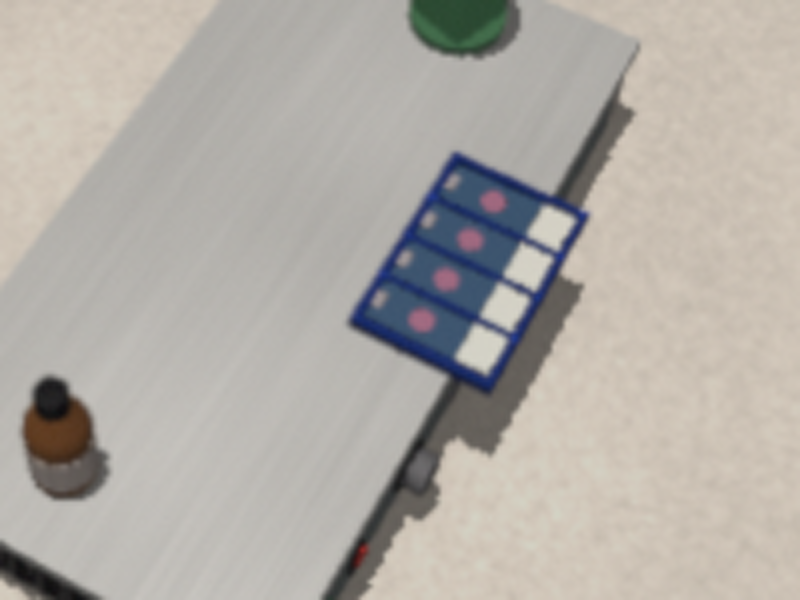

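Both views show the tray lying square and flat, with the inner border of the white ends on the edge line. Top-crop corners are (215,91), (396,57), (422,177) and (238,210). Scene-crop corners are (587,213), (490,390), (351,323) and (456,154). Jar and bottle are unmoved.

```bash
python3 - <<'E'
from h import *
import pickle
w,Rw,a=wf()
for n,p,o,s in(("top3",[(215,91),(396,57),(422,177),(238,210)],(240,115),3),("scene3",[(587,213),(490,390),(351,323),(456,154)],(240,230),4)):
    c=pickle.load(open(n+".pkl","rb")); T=rectfit(pix2w(c,crop2px(p,o,s),.080),.086,.128)
    x=(T[0]-w)@Rw; print(n,x,"mark",x[0]+.018-.12,T[1]-a,T[2])
E
```

```text
top3 [0.10000524 0.02997726] mark -0.001994764049059475 -0.015076474818296687 [0.1257 0.0857 0.1259 0.0842]
scene3 [0.10217104 0.02692432] mark 0.00017103733145348854 0.006854323480785962 [0.1276 0.083  0.1279 0.0825]
```

The two views put the mark at -2.0 mm and +0.2 mm, within the 6 mm tolerance. Yaw is under 0.02 rad, so I'm handing it in.

```bash
python3 -c "
from h import *
print(order.job_done())"
```

```text
the job is handed in; nothing more can be done
None
```

I pushed the tray out flat and handed the job in: its mark measures within about 2 mm of the control-panel edge, it is square to within 0.02 rad, and the jar and bottle look unmoved; I didn't re-check the rack and slide box at the end, and no verdict was returned.

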